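# Tidy the espresso counter after the rush

## Robot

A 6-joint arm with a two-finger parallel gripper is mounted at the origin on the work surface. World frame = base frame: x ahead of the robot, y to its left, z up, the work surface at z = 0. Lengths are in m, angles in rad, forces in N, time in s.
With the tool pointing down it reaches from about 0.35 to 0.925 m from the base axis. Payload 6.4 kg.
Tool frame: the origin (TCP) lies midway between the tips of the shut fingers; the grasp point (between the pads) lies 19 mm behind it; z points along the fingers, y is the line along which they close (so a half turn about z gives the same grasp; the last joint's range is limited). The gripper opens to 85 mm and grips with 20 to 120 N. Pads are 22 mm wide; open, the fingers measure 114 mm over their backs; the gripper's body (76 mm by 85 mm) begins 54 mm behind the grasp point. The pads swing forward as they close: fully open they stand 13 mm farther back than shut.
Start: joints at [1.155, 0.245, 1.558, -0, 1.339, -0.174], TCP at [0.156, 0.631, 0.194] pointing down, gripper open.
Joint ranges: [-3.13, 3.13], [-1.02, 2.26], [0.13, 2.54], [-0.95, 4.09], [0.21, 2.88], [-2.74, 2.74]. Speed limits (rad/s): [2.57, 2.57, 3.14, 3.14, 3.14, 3.14].

## Interface

Orientations are given as a unit quaternion [x, y, z, w].
In Python, from plant import manip, vision, ticket gives the robot as it stands. The module is installed in compiled form; this text tells all that it offers.
- The arm moves only by the shell command python3 -m handwheel 'ROWS'. ROWS is JSON, a list of rows, each an object of numbers: "grip": the opening, from 0 (shut) to 1 (fully open); "x", "y", "z": the shift along the tool's x, y, z in units of 50 mm (1.0 is 50 mm); "yaw": the turn about the tool's z in units of 5 degrees (1.0 is 5 degrees). In form: [{"grip": .., "x": .., "y": .., "z": .., "yaw": ..}, ...]. A call has 1 to 20 rows; each row shifts and turns the commanded pose from where the row before left it, along the tool's axes as they then stand; what a row does not reach is not made up. A row lasts 1/10 s, in which the tool goes at most 50 mm and 8.59 degrees, less where a joint would pass 70% of its speed; a pose out of reach is approached as far as the arm can. A call is refused whole if a number of a shift passes 1 or a number of a turn 1, either way. A call with a gripper value outside its range is refused whole. The fingers move at their own pace and stop on an object; the grip force is fixed at half the most. Time passes only in rows, so rows that do not move let the fingers close. It gives the time, the measured TCP pose, the force, the opening and the grip force at its end, in the units of the state.
- manip.state(): the state, without advancing time (a new reading comes with each control period).
- vision.read_camera(name): name is "side" or "top" or "wrist"; returns a dict with "image" (400x640x3 uint8, red, green, blue), "K" (3x3 intrinsics, pixels), "D" ([k1, k2, p1, p2, k3] as OpenCV has them; the pictures are not rectified), "eye" and "attitude" of the camera in the world; the wrist camera has in their place "T_tool_cam" (4x4, takes a point from camera to tool coordinates, whose origin is the TCP and whose axes are the flange's). Camera axes: x right, y down, z forward; pixel columns grow to the right and rows downward; lengths in m; the calibration is good to about 2 mm. A picture is of the moment at which its call begins: read the wrist's pose just before it. There is no depth.
- ticket.close_job(): hands the job in; it is judged then, once.
The state is a dict: "clock": time; "q": joint angles; "joint_vel": joint speeds; "joint_efforts": joint torques, N m; "ee_pos": TCP position; "tool_rot": TCP orientation; "wrist_force": force on the tool from outside, world axes, zero at the start; "wrist_torque": the same for the moment, N m; "opening": opening from 0.0 (shut) to 1.0 (fully open); "grip_force": force on a finger pad.
Only numpy, scipy, OpenCV 4.12 (cv2) and the standard library are available. Lean on these libraries where they do the work, as an engineer would, in place of code of your own. Each camera call takes 0.05 s, during which the arm holds its last target. There are 200 camera calls.

## Task

Put the barista's things back where each kind belongs: the two espresso cups upright in the low wooden tray, one in each bay; the two steel topping shakers upright in the black caddy, one in each bay; and the coffee tamper, base down, in the round recess of the square tamper stand. Set the cups down gently rather than dropping them, leave the milk jug and the knock box where they stand, and let go of everything at the end.

Things in the scene. Friction and masses are not known exactly. Their poses are not given: they have to be found in the camera images.
- cup_a: A white ceramic espresso cup, open at the top, 60 mm high, outside 58 mm across at the rim, 54 mm across at 18 mm height and 40 mm across at the foot; wall 4 mm. A small loop handle sticks out along its own -x, to 49 mm from the axis, between 23 and 52 mm height. Loose, about 0.16 kg. Origin: centre of the underside; z up. Starts upright, handle within 60 degrees of pointing to -x.
- cup_b: The second espresso cup, the same as cup_a in every way (sizes, handle along its own -x, origin at the centre of the underside).
- shaker_a: A plain steel topping shaker: an upright closed cylinder 50 mm across and 96 mm high, its slightly domed lid (from 78 mm height up) 53 mm across and pierced with small dark holes. Loose, about 0.2 kg. Origin: centre of the underside; z up. It starts upright.
- shaker_b: The second topping shaker, the same as shaker_a in every way.
- tamper: A coffee tamper standing on its base: a steel disc 56 mm across and 20 mm high, a thin neck (20 to 24 mm across, from 26 to 42 mm height), and an upright round dark-wood handle 30 mm across between 55 and 85 mm height (26 mm across at 42 mm, rounded off at the top), 95 mm high in all. Loose, about 0.35 kg, round about its z axis. Origin: centre of the underside; z up.
- cup_tray: Low wooden tray, fixed to the counter: outside 120 mm along its x, 220 mm along its y, 20 mm high; walls, floor and the one divider 6 mm thick. The divider runs along its x through the middle: two equal bays (108 mm in x, 101 mm in y) centred 53 mm either side of the origin along its y. Origin: centre of the underside; z up; its y within 15 degrees of the world's.
- caddy: Black plastic caddy, fixed to the counter: outside 92 mm along its x, 180 mm along its y, 36 mm high; walls, floor and the one divider 4 mm thick. The divider lies along its x through the middle: two equal bays (84 mm square) centred 44 mm either side of the origin along its y. Origin: centre of the underside; z up; its y within 15 degrees of the world's.
- tamper_stand: A square block of pale wood, fixed to the counter, 110 mm wide and 16 mm high, with a round recess 76 mm across and 10 mm deep in the middle of its top (the recess floor is 6 mm above the counter). Origin: centre of the underside, on the counter; z up.
- milk_jug: Bystander: a steel milk jug with a loop handle, 105 mm high and 84 mm across, standing loose at the robot's right of the work. To be left alone. Origin: centre of the underside.
- knock_box: Bystander: a red round open knock box with a dark bar across its mouth, 110 mm across and 90 mm high, standing loose at the robot's left of the work. To be left alone. Origin: centre of the underside.
Not all that is in view belongs to the job. Leave any blue look-alike of the cup_a alone.

How it is judged:
By the outcome, as a careful person would: the job done as asked, in the order asked, and still so for the second after the job is handed in, with the robot touching nothing.
It also fails if it takes over 131 s, if anything falls off the work surface, if the arm or the gripper's body presses on something with over 40 N, if the wrist force passes 120 N, or if a joint passes its speed limit or range.

## Working session

There is one attempt and no reset: what is moved stays moved. The work goes in short steps, Python scripts to look and compute and a shell command to move; the robot and the scene stay as the last step left them, time stands still between calls to the robot, and variables do not carry over. Pictures are saved under pics/ and viewed, at most 15 in all, crops included, and the job is handed in when it is done.

```bash
mkdir -p pics; cat > h.py <<'E'
import numpy as np, cv2
from scipy.spatial.transform import Rotation as R
from plant import manip, vision, ticket
def cam(n):
    s=manip.state(); c=vision.read_camera(n)
    if n=="wrist":
        T=np.eye(4);T[:3,:3]=R.from_quat(s["tool_rot"]).as_matrix();T[:3,3]=s["ee_pos"]
        c["T"]=T@np.array(c["T_tool_cam"])
    else:
        T=np.eye(4);a=np.array(c["attitude"])
        T[:3,:3]=a if a.shape==(3,3) else R.from_quat(a).as_matrix();T[:3,3]=c["eye"];c["T"]=T
    c["K"]=np.array(c["K"],float);c["D"]=np.array(c["D"],float)
    return c
def ray(c,uv):
    p=cv2.undistortPoints(np.array(uv,float).reshape(-1,1,2),c["K"],c["D"]).reshape(-1,2)
    d=np.c_[p,np.ones(len(p))]@c["T"][:3,:3].T
    return c["T"][:3,3],d
def onz(c,uv,z):
    o,d=ray(c,uv); return o+d*((z-o[2])/d[:,2])[:,None]
def proj(c,P):
    Ti=np.linalg.inv(c["T"]);return cv2.projectPoints(np.array(P,float).reshape(-1,3),cv2.Rodrigues(Ti[:3,:3])[0],Ti[:3,3],c["K"],c["D"])[0].reshape(-1,2)
def save(c,f,crop=None,s=1):
    im=c["image"]
    if crop: im=im[crop[1]:crop[3],crop[0]:crop[2]]
    cv2.imwrite("pics/"+f,cv2.resize(im[:,:,::-1],None,fx=s,fy=s,interpolation=cv2.INTER_CUBIC))
E
python3 - <<'E'
from h import *
for n in("top","side"):
    c=cam(n); save(c,n+"0.png",s=1.25); print(n,c["eye"],c["attitude"],c["K"].tolist())
s=manip.state();print({k:np.round(v,3).tolist() for k,v in s.items()})
c=cam("wrist");print(np.round(c["T_tool_cam"],3).tolist())
E
```

```text
top [0.21643107 0.01694744 1.41291149] [ 0.71401503 -0.69452333  0.06309958 -0.06195418] [[415.02695552574755, 0.0, 318.6912078111437], [0.0, 415.02695552574755, 201.82342715544718], [0.0, 0.0, 1.0]]
side [ 0.33667117 -1.16632162  0.86438393] [ 0.88230796 -0.05008851  0.03183608 -0.46691569] [[418.85966941200354, 0.0, 313.64750123608775], [0.0, 418.85966941200354, 191.9145134802981], [0.0, 0.0, 1.0]]
{'clock': 0.1, 'q': [1.155, 0.246, 1.559, 0.0, 1.339, -0.174], 'joint_vel': [-0.002, -0.0, -0.001, -0.0, -0.0, 0.0], 'joint_efforts': [-0.0, -43.068, -32.713, -0.0, 0.003, -0.0], 'ee_pos': [0.155, 0.631, 0.193], 'tool_rot': [0.121, 0.993, -0.001, -0.0], 'wrist_force': [-0.588, 0.414, -0.048], 'wrist_torque': [0.01, -0.008, -0.006], 'grip_force': 0.0, 'opening': 1.002}
[[-0.0, -0.962, -0.272, 0.068], [1.0, 0.0, -0.0, 0.0], [0.001, -0.272, 0.962, -0.18], [0.0, 0.0, 0.0, 1.0]]
```

View pics/top0.png

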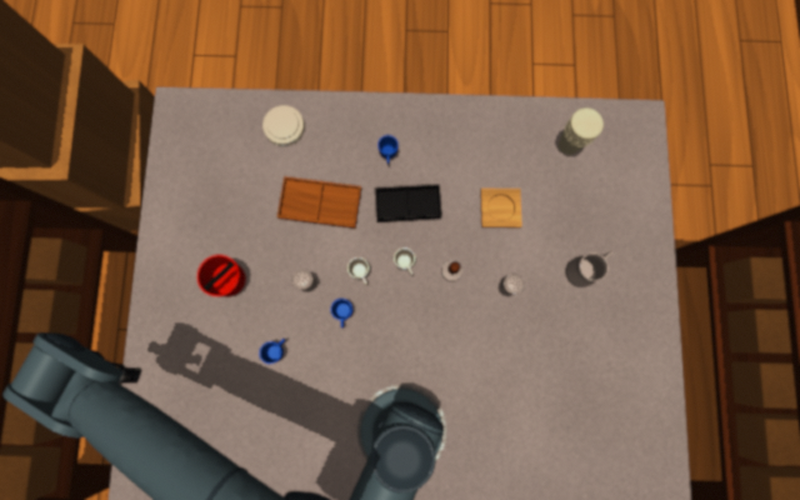

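View pics/side0.png

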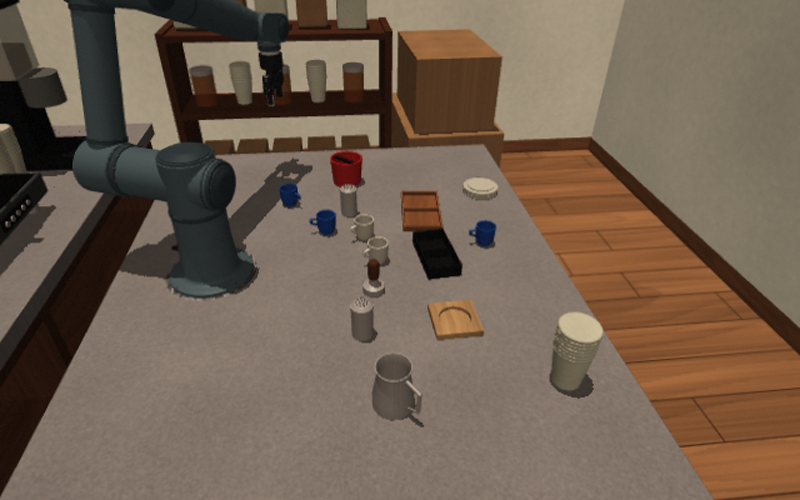

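The top view (800-px scale) shows:
- White cups at (358,269) and (404,260).
- Shakers at (305,281) and (511,285), and the tamper at (453,269).
- The tray at (320,203), caddy at (408,203) and stand at (501,208).
- The jug at (587,267) and knock box at (221,276).

There are five cup candidates. The blue ones at (388,148), (342,311) and (273,352) are look-alikes, so the two white ones are cup_a and cup_b.

```bash
python3 - <<'E'
from h import *
c=cam("top"); im=c["image"]; hsv=cv2.cvtColor(im,cv2.COLOR_RGB2HSV)
save(c,"crop1.png",(215,130,440,250),3.5)
g=np.median(im[150:240,220:440].reshape(-1,3),axis=0);print("bg",g, )
m=(np.abs(im.astype(int)-g).max(2)>32).astype(np.uint8); m[:130]=0;m[255:]=0;m[:,:150]=0;m[:,500:]=0
n,l,st,ce=cv2.connectedComponentsWithStats(m)
for i in range(1,n):
    if st[i,4]>60:
        k=(l==i); pts=np.argwhere(k)[:,::-1]; r=cv2.minAreaRect(pts.astype(np.float32))
        col=im[k].mean(0).astype(int)
        print(np.round(ce[i],1),st[i].tolist(),col,"rect",np.round(r[0],1),np.round(r[1],1),round(r[2],1),"z0",np.round(onz(c,[r[0]],0.02)[0],3))
        if r[1][0]*r[1][1]>700: print("   corners z.02",np.round(onz(c,cv2.boxPoints(r),0.02)[:,:2],3).tolist())
E
```

```text
bg [150. 130. 118.]
[255.2 161.6] [221, 141, 69, 42, 2230] [146  76  30] rect [255.1 161.5] [64.8 35.1] 7.6 z0 [0.602 0.243 0.02 ]
   corners z.02 [[0.552, 0.359], [0.677, 0.351], [0.652, 0.125], [0.528, 0.136]]
[326.  162.4] [299, 147, 55, 32, 1573] [35 31 29] rect [326.2 162.3] [29.7 53.5] 87.0 z0 [ 0.606 -0.004  0.02 ]
   corners z.02 [[0.651, 0.093], [0.667, -0.093], [0.56, -0.1], [0.545, 0.084]]
[400.4 166.2] [384, 151, 34, 32, 1004] [194 135  66] rect [400.5 166.5] [31. 33.] 90.0 z0 [ 0.598 -0.262  0.02 ]
   corners z.02 [[0.652, -0.205], [0.656, -0.32], [0.545, -0.319], [0.541, -0.205]]
[323.2 207.3] [317, 200, 13, 16, 135] [170 171 151] rect [322.7 207. ] [12.2 14.3] 9.5 z0 [0.448 0.004 0.02 ]
[178.1 220.7] [157, 203, 44, 35, 1210] [114  22  17] rect [178.3 220.8] [42.6 34.3] 11.3 z0 [0.387 0.491 0.02 ]
   corners z.02 [[0.342, 0.569], [0.458, 0.557], [0.433, 0.412], [0.318, 0.426]]
[467.6 216.1] [452, 204, 33, 26, 543] [75 65 58] rect [468.  216.5] [25. 32.] 90.0 z0 [ 0.429 -0.491  0.02 ]
   corners z.02 [[0.471, -0.437], [0.474, -0.547], [0.388, -0.544], [0.385, -0.435]]
[286.4 214.8] [280, 208, 14, 15, 131] [171 172 155] rect [286.5 215. ] [14. 13.] 90.0 z0 [0.417 0.126 0.02 ]
[363.  213.8] [358, 209, 11, 11, 86] [88 56 41] rect [363.3 213.8] [ 8.5 10.6] 45.0 z0 [ 0.429 -0.134  0.02 ]
[250.2 226.3] [242, 218, 14, 16, 99] [84 73 66] rect [249.9 226.7] [ 9.4 16.5] 26.6 z0 [0.374 0.248 0.02 ]
[402.4 230. ] [399, 221, 11, 16, 84] [84 73 66] rect [402.4 229.6] [15.8  8.7] 70.3 z0 [ 0.378 -0.267  0.02 ]
[273.5 246.5] [264, 238, 20, 17, 288] [ 49  74 127] rect [273.5 246. ] [16. 19.] 90.0 z0 [0.311 0.165 0.02 ]
```

View pics/crop1.png

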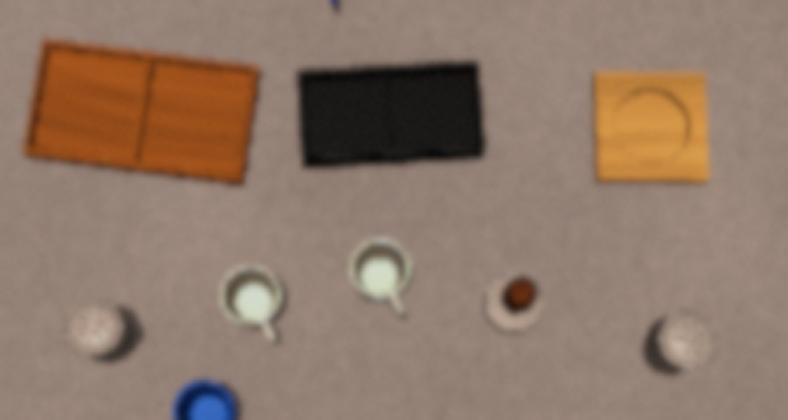

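The crop confirms the two white cups at crop px (253,295) and (380,269), with handles pointing about 25° off -x towards -y. The shakers are at (98,330) and (686,341), and the tamper base is at (513,305). Next I move over the middle for a wrist view.

```bash
python3 -m handwheel '[{"x":-0.54,"y":-0.73},{"x":-0.54,"y":-0.73},{"x":-0.54,"y":-0.73},{"x":-0.54,"y":-0.73},{"x":-0.54,"y":-0.73},{"x":-0.54,"y":-0.73},{"x":-0.54,"y":-0.73},{"x":-0.54,"y":-0.73},{"x":-0.54,"y":-0.73},{"x":-0.54,"y":-0.73},{"x":-0.54,"y":-0.73},{"x":-0.54,"y":-0.73},{"x":-0.54,"y":-0.73},{"x":-0.54,"y":-0.73},{"x":-0.54,"y":-0.73},{"yaw":-1},{"yaw":-1},{"yaw":-1},{"yaw":-1},{"yaw":-1}]'
python3 - <<'E'
from h import *
s=manip.state();print(np.round(s["ee_pos"],3),np.round(R.from_quat(s["tool_rot"]).as_matrix(),3).tolist(),np.round(s["q"],2))
c=cam("wrist");save(c,"w1.png",s=1.25);np.savez("w1.npz",image=c["image"],K=c["K"],D=c["D"],T=c["T"])
print(c["K"][0,0])
t=cam("top")
for n,uv,z in(("cupL",(287.3,214.3),.06),("cupR",(323.6,206.9),.06),("shL",(243,224.3),.096),("shR",(411,227.4),.096),("tamTop",(363.6,213.7),.093),("tamBase",(361.6,217.1),.02)):
    P=onz(t,[uv],z)[0];print(n,np.round(P,3),"wrist px",np.round(proj(c,P)[0]))
E
```

```text
[0.155 0.631 0.193] [[-0.971, 0.239, -0.0], [0.239, 0.971, -0.001], [0.0, -0.001, -1.0]] [ 1.15  0.25  1.56  0.    1.34 -0.17]
298.48943374602896
cupL [0.414 0.12  0.06 ] wrist px [ 40. 417.]
cupR [0.442 0.001 0.06 ] wrist px [ -6. 434.]
shL [0.372 0.258 0.096] wrist px [ 85. 409.]
shR [ 0.377 -0.279  0.096] wrist px [-137.  421.]
tamTop [ 0.418 -0.127  0.093] wrist px [-82. 442.]
tamBase [ 0.417 -0.129  0.02 ] wrist px [-46. 408.]schema error: expected keys grip, x, y, z, yaw
```

All five keys are needed in every row.

```bash
python3 -m handwheel '[{"grip":1,"x":-0.54,"y":-0.73,"z":0,"yaw":0},{"grip":1,"x":-0.54,"y":-0.73,"z":0,"yaw":0},{"grip":1,"x":-0.54,"y":-0.73,"z":0,"yaw":0},{"grip":1,"x":-0.54,"y":-0.73,"z":0,"yaw":0},{"grip":1,"x":-0.54,"y":-0.73,"z":0,"yaw":0},{"grip":1,"x":-0.54,"y":-0.73,"z":0,"yaw":0},{"grip":1,"x":-0.54,"y":-0.73,"z":0,"yaw":0},{"grip":1,"x":-0.54,"y":-0.73,"z":0,"yaw":0},{"grip":1,"x":-0.54,"y":-0.73,"z":0,"yaw":0},{"grip":1,"x":-0.54,"y":-0.73,"z":0,"yaw":0},{"grip":1,"x":-0.54,"y":-0.73,"z":0,"yaw":0},{"grip":1,"x":-0.54,"y":-0.73,"z":0,"yaw":0},{"grip":1,"x":-0.54,"y":-0.73,"z":0,"yaw":0},{"grip":1,"x":-0.54,"y":-0.73,"z":0,"yaw":0},{"grip":1,"x":-0.54,"y":-0.73,"z":0,"yaw":0},{"grip":1,"x":0,"y":0,"z":0,"yaw":-1},{"grip":1,"x":0,"y":0,"z":0,"yaw":-1},{"grip":1,"x":0,"y":0,"z":0,"yaw":-1},{"grip":1,"x":0,"y":0,"z":0,"yaw":-1},{"grip":1,"x":0,"y":0,"z":0,"yaw":-1}]'
python3 - <<'E'
from h import *
s=manip.state();print(np.round(s["ee_pos"],3),np.round(R.from_quat(s["tool_rot"]).as_matrix(),3).tolist(),np.round(s["q"],2))
c=cam("wrist");save(c,"w1.png",s=1.25);np.savez("w1.npz",image=c["image"],K=c["K"],D=c["D"],T=c["T"])
for n,P in dict(cupL=(.414,.12,.06),cupR=(.442,.001,.06),shL=(.372,.258,.096),shR=(.377,-.279,.096),tam=(.417,-.128,.093)).items(): print(n,np.round(proj(c,P)[0]))
E
```

```text
clock: 2.3
ee_pos: [0.4177, 0.0025, 0.1936]
tool_rot: [-0.099, 0.995, -0.0, 0.0]
wrist_force: [-0.0, -0.6, -0.5]
opening: 1.0
grip_force: 0.0
[0.418 0.002 0.194] [[-0.98, -0.197, 0.0], [-0.197, 0.98, -0.0], [-0.0, -0.0, -1.0]] [-0.27 -0.34  2.12  0.    1.36 -2.04]
cupL [428. 196.]
cupR [317. 199.]
shL [582. 192.]
shR [33. 87.]
tam [188. 159.]
```

View pics/w1.png

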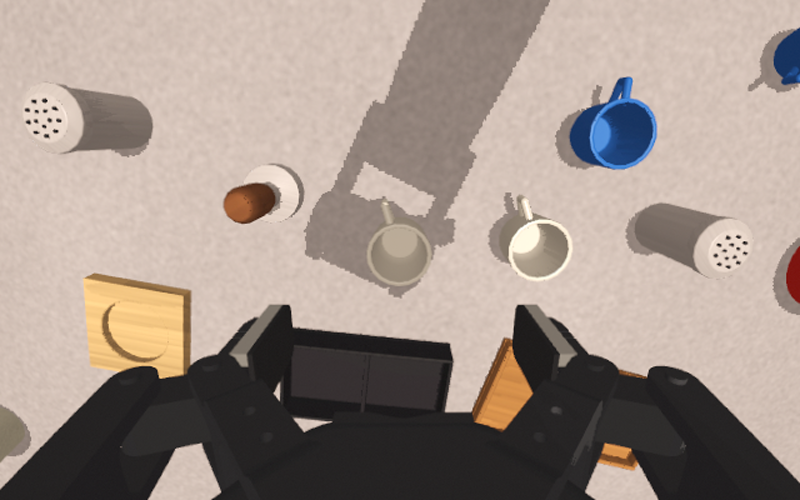

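The wrist view (800-px scale) shows white cups with rims at (540,249) and (399,254), handles pointing up the picture. The shaker lids are at (726,248) and (50,118), and the tamper top is at (242,206). The blue cups are well apart, and everything agrees with the top view to within about 5 px.

```bash
cat >> h.py <<'E'
def go(x,y,z,az=None):
    s=manip.state();M=R.from_quat(s["tool_rot"]).as_matrix();d=M.T@(np.array([x,y,z])-s["ee_pos"])/0.05
    a=np.degrees(np.arctan2(M[1,1],M[0,1]))
    print("units x y z",np.round(d,2),"az",round(a,1),"q",np.round(s["q"],2),"" if az is None else "yaw units(after shift) %.2f"%(-((az-a+180)%360-180)/5))
E
python3 - <<'E'
from h import *
c=dict(np.load("w1.npz"));im=c["image"]
hsv=cv2.cvtColor(im,cv2.COLOR_RGB2HSV)
for n,uv,z in(("cupL",(432,199.2),.06),("cupR",(319.2,203.2),.06),("shL",(581,198),.096),("shR",(40,94.4),.096),("tamTop",(193,165),.093),("tamBase",(217,154),.02)):
    print(n,np.round(onz(c,[np.array(uv)],z)[0],3))
# stand, caddy corners in wrist view (800 scale)
for n,uv,z in(("stand",[(91,276),(190,290),(186,377),(90,366)],.016),("caddy far",[(290,331),(452,345)],.036)):
    print(n,np.round(onz(c,np.array(uv)/1.25,z),3).tolist())
P=onz(c,[(432,199.2)],.06)[0]; go(P[0],P[1],.1)
E
```

```text
cupL [0.417 0.125 0.06 ]
cupR [0.446 0.005 0.06 ]
shL [0.378 0.26  0.096]
shR [ 0.383 -0.272  0.096]
tamTop [ 0.422 -0.123  0.093]
tamBase [ 0.422 -0.125  0.02 ]
stand [[0.548, -0.309, 0.016], [0.542, -0.201, 0.016], [0.651, -0.202, 0.016], [0.662, -0.316, 0.016]]
caddy far [[0.555, -0.087, 0.036], [0.538, 0.078, 0.036]]
units x y z [-0.48  2.41  1.87] az 101.5 q [-0.27 -0.34  2.12 -0.    1.36 -2.04]
```

```bash
python3 -m handwheel '[{"grip":1,"x":-0.11,"y":0.6,"z":0,"yaw":0},{"grip":1,"x":-0.11,"y":0.6,"z":0,"yaw":0},{"grip":1,"x":-0.11,"y":0.6,"z":0,"yaw":0},{"grip":1,"x":-0.12,"y":0.58,"z":0,"yaw":0},{"grip":1,"x":0,"y":0,"z":0.6,"yaw":0},{"grip":1,"x":0,"y":0,"z":0.6,"yaw":0},{"grip":1,"x":0,"y":0,"z":0.6,"yaw":0},{"grip":1,"x":0,"y":0,"z":0.3,"yaw":0},{"grip":1,"x":0,"y":0,"z":0,"yaw":0}]'
python3 - <<'E'
from h import *
c=cam("wrist");save(c,"w2.png",(120,120,560,400),1.5);go(.416,.123,.012)
E
```

```text
clock: 3.25
ee_pos: [0.4146, 0.1236, 0.0862]
tool_rot: [-0.097, 0.995, 0.0, -0.003]
wrist_force: [-0.6, -0.1, -0.3]
opening: 1.0
grip_force: 0.0
units x y z [ 0.   -0.01  1.52] az 101.1 q [ 0.03 -0.15  2.17  0.    1.12 -1.74]
```

View pics/w2.png

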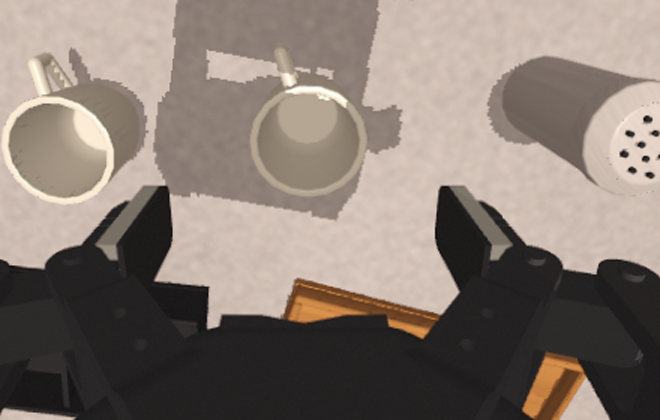

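Cup rim at crop (308,140), centred between the finger pads at (165..440). I check its fore-aft position numerically.

```bash
python3 - <<'E'
from h import *
c=cam("wrist");P=onz(c,[(325.3,213.3)],.06)[0];print(np.round(P,4));go(P[0],P[1],.012)
E
```

```text
[0.419  0.1264 0.06  ]
units x y z [-0.05  0.05  1.54] az 101.1 q [ 0.03 -0.15  2.17 -0.    1.12 -1.74]
```

```bash
python3 -m handwheel '[{"grip":1,"x":-0.05,"y":0.05,"z":0.3,"yaw":0},{"grip":1,"x":0,"y":0,"z":0.4,"yaw":0},{"grip":1,"x":0,"y":0,"z":0.4,"yaw":0},{"grip":1,"x":0,"y":0,"z":0.3,"yaw":0},{"grip":1,"x":0,"y":0,"z":0.12,"yaw":0},{"grip":0.5,"x":0,"y":0,"z":0,"yaw":0},{"grip":0.5,"x":0,"y":0,"z":0,"yaw":0},{"grip":0.5,"x":0,"y":0,"z":0,"yaw":0},{"grip":0.5,"x":0,"y":0,"z":0,"yaw":0},{"grip":0.5,"x":0,"y":0,"z":0,"yaw":0}]'
```

```text
clock: 4.35
ee_pos: [0.4207, 0.1267, 0.0146]
tool_rot: [-0.097, 0.995, -0.0, 0.002]
wrist_force: [-0.4, 1.1, 5.8]
opening: 0.628
grip_force: 63.2
```

```bash
python3 -m handwheel '[{"grip":0.5,"x":0,"y":0,"z":-0.2,"yaw":0},{"grip":0.5,"x":0,"y":0,"z":-0.4,"yaw":0},{"grip":0.5,"x":0,"y":0,"z":-0.5,"yaw":0},{"grip":0.5,"x":0,"y":0,"z":-0.5,"yaw":0},{"grip":0.5,"x":0,"y":0,"z":-0.3,"yaw":0},{"grip":0.5,"x":-0.3,"y":0.18,"z":0,"yaw":0},{"grip":0.5,"x":-0.5,"y":0.3,"z":0,"yaw":0},{"grip":0.5,"x":-0.55,"y":0.34,"z":0,"yaw":0},{"grip":0.5,"x":-0.55,"y":0.34,"z":0,"yaw":0},{"grip":0.5,"x":-0.55,"y":0.34,"z":0,"yaw":0},{"grip":0.5,"x":-0.55,"y":0.34,"z":0,"yaw":0},{"grip":0.5,"x":-0.55,"y":0.34,"z":0,"yaw":0},{"grip":0.5,"x":-0.53,"y":0.3,"z":0,"yaw":0},{"grip":0.5,"x":-0.3,"y":0.18,"z":0,"yaw":0},{"grip":0.5,"x":0,"y":0,"z":0,"yaw":0},{"grip":0.5,"x":0,"y":0,"z":0,"yaw":0}]'
python3 - <<'E'
from h import *
go(.610,.299,.02)
for n in("wrist","top"):
    c=cam(n);im=cv2.resize(c["image"],None,fx=1,fy=1)
    w=im if n=="wrist" else cv2.resize(im[115:265,190:430],(640,400))
    a=w if n=="wrist" else np.hstack([a,w])
cv2.imwrite("pics/m3.png",cv2.resize(a[:,:,::-1],(800,250)) if 0 else cv2.resize(np.vstack([a[:,:640],a[:,640:]])[:,:,::-1],(480,600)))
E
```

```text
clock: 5.95
ee_pos: [0.6074, 0.2992, 0.1077]
tool_rot: [-0.097, 0.995, -0.0, -0.0]
wrist_force: [0.3, 0.1, -1.6]
opening: 0.626
grip_force: 63.5
units x y z [-0.05 -0.01  1.75] az 101.2 q [ 0.29  0.39  1.54 -0.    1.21 -1.47]
```

View pics/m3.png

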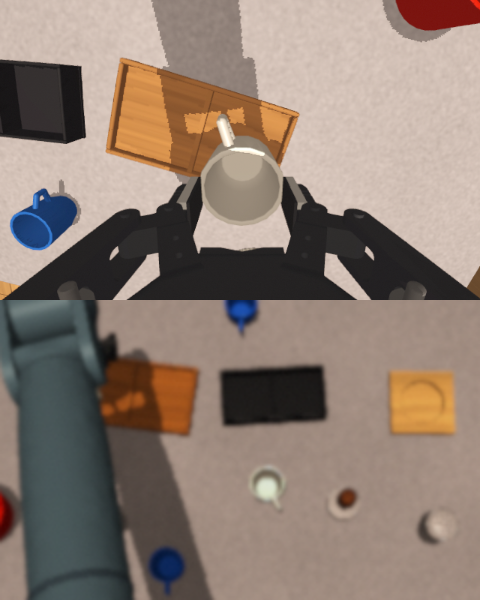

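The cup is held upright. In the wrist view the tray corners are at about (122,58), (298,115) and (108,152), and the divider's near end is at (212,90). I check the bay from those.

```bash
python3 - <<'E'
from h import *
c=cam("wrist");P=onz(c,np.array([(122,58),(298,115),(108,152),(212,90)])/.75,.02);print(np.round(P,3).tolist())
a,b,d=P[:3,:2];print("len",np.linalg.norm(b-a),np.linalg.norm(d-a)); u=(b-a)/np.linalg.norm(b-a);v=(d-a)/np.linalg.norm(d-a);v=v-u*(u@v)
print("az",np.degrees(np.arctan2(u[1],u[0])));o=(a+b)/2+v*.06;print("centre",o,"bays",o+u*.053,o-u*.053)
E
```

```text
[[0.537, 0.146, 0.02], [0.562, 0.358, 0.02], [0.653, 0.134, 0.02], [0.553, 0.253, 0.02]]
len 0.21417723867680927 0.1169620671393896
az 83.31847124888948
centre [0.60900724 0.24506044] bays [0.61517382 0.29770047] [0.60284066 0.1924204 ]
```

```bash
python3 -m handwheel '[{"grip":0.5,"x":-0.1,"y":0,"z":0.2,"yaw":0},{"grip":0.5,"x":0,"y":0,"z":0.4,"yaw":0},{"grip":0.5,"x":0,"y":0,"z":0.4,"yaw":0},{"grip":0.5,"x":0,"y":0,"z":0.3,"yaw":0},{"grip":0.5,"x":0,"y":0,"z":0.2,"yaw":0},{"grip":0.5,"x":0,"y":0,"z":0.1,"yaw":0},{"grip":0.5,"x":0,"y":0,"z":0.06,"yaw":0},{"grip":0.5,"x":0,"y":0,"z":0,"yaw":0},{"grip":0.5,"x":0,"y":0,"z":0,"yaw":0}]'
```

```text
clock: 7.0
ee_pos: [0.6135, 0.3006, 0.0255]
tool_rot: [-0.097, 0.995, 0.0, 0.001]
wrist_force: [0.3, -1.0, -1.6]
opening: 0.621
grip_force: 63.5
```

```bash
python3 -m handwheel '[{"grip":0.5,"x":0,"y":0,"z":0.04,"yaw":0},{"grip":0.5,"x":0,"y":0,"z":0.03,"yaw":0},{"grip":0.5,"x":0,"y":0,"z":0.03,"yaw":0},{"grip":0.5,"x":0,"y":0,"z":0,"yaw":0}]'
```

```text
clock: 7.4
ee_pos: [0.6135, 0.3006, 0.0207]
tool_rot: [-0.097, 0.995, 0.0, 0.001]
wrist_force: [-1.6, -1.3, 3.5]
opening: 0.627
grip_force: 64.2
```

```bash
python3 -m handwheel '[{"grip":0.75,"x":0,"y":0,"z":0,"yaw":0},{"grip":0.85,"x":0,"y":0,"z":0,"yaw":0},{"grip":1,"x":0,"y":0,"z":0,"yaw":0},{"grip":1,"x":0,"y":0,"z":0,"yaw":0},{"grip":1,"x":0,"y":0,"z":-0.2,"yaw":0},{"grip":1,"x":0,"y":0,"z":-0.5,"yaw":0},{"grip":1,"x":0,"y":0,"z":-0.6,"yaw":0},{"grip":1,"x":0,"y":0,"z":-0.7,"yaw":0},{"grip":1,"x":0.44,"y":-0.51,"z":0,"yaw":0},{"grip":1,"x":0.44,"y":-0.51,"z":0,"yaw":0},{"grip":1,"x":0.44,"y":-0.51,"z":0,"yaw":0},{"grip":1,"x":0.44,"y":-0.51,"z":0,"yaw":0},{"grip":1,"x":0.44,"y":-0.51,"z":0,"yaw":0},{"grip":1,"x":0.44,"y":-0.51,"z":0,"yaw":0},{"grip":1,"x":0.44,"y":-0.51,"z":0,"yaw":0},{"grip":1,"x":0.44,"y":-0.51,"z":0,"yaw":0},{"grip":1,"x":0.44,"y":-0.51,"z":0,"yaw":0},{"grip":1,"x":0.44,"y":-0.51,"z":0,"yaw":0},{"grip":1,"x":0,"y":0,"z":0.4,"yaw":0},{"grip":1,"x":0,"y":0,"z":0,"yaw":0}]'
python3 - <<'E'
from h import *
go(.447,.006,.012)
c=cam("wrist");save(c,"w4.png",(100,80,540,400),1.25)
E
```

```text
clock: 9.4
ee_pos: [0.4446, 0.0073, 0.0985]
tool_rot: [-0.096, 0.995, 0.001, -0.001]
wrist_force: [-0.6, 0.1, 0.5]
opening: 1.001
grip_force: 0.0
units x y z [-0.05 -0.04  1.73] az 101.0 q [-0.24 -0.14  2.14  0.    1.14 -2.  ]
```

View pics/w4.png

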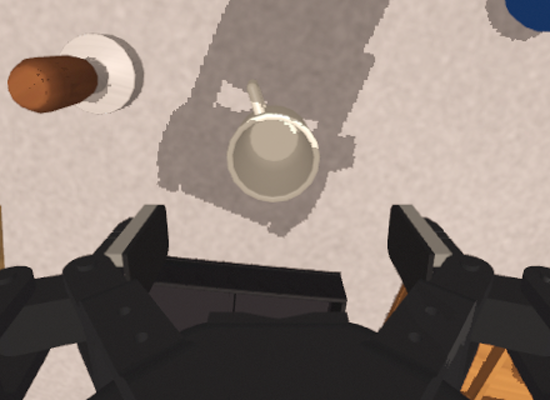

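Cup at crop (273,157), between the pads and slightly to -y of centre. I correct for that, then descend and grip.

```bash
python3 -m handwheel '[{"grip":1,"x":-0.06,"y":-0.06,"z":0.2,"yaw":0},{"grip":1,"x":0,"y":0,"z":0.4,"yaw":0},{"grip":1,"x":0,"y":0,"z":0.4,"yaw":0},{"grip":1,"x":0,"y":0,"z":0.4,"yaw":0},{"grip":1,"x":0,"y":0,"z":0.2,"yaw":0},{"grip":1,"x":0,"y":0,"z":0.1,"yaw":0},{"grip":0.5,"x":0,"y":0,"z":0,"yaw":0},{"grip":0.5,"x":0,"y":0,"z":0,"yaw":0},{"grip":0.5,"x":0,"y":0,"z":0,"yaw":0},{"grip":0.5,"x":0,"y":0,"z":0,"yaw":0},{"grip":0.5,"x":0,"y":0,"z":0,"yaw":0}]'
```

```text
clock: 10.55
ee_pos: [0.4511, 0.0052, 0.0163]
tool_rot: [-0.097, 0.995, -0.0, 0.001]
wrist_force: [-1.7, 1.1, 5.8]
opening: 0.62
grip_force: 61.6
```

```bash
python3 -m handwheel '[{"grip":0.5,"x":0,"y":0,"z":-0.2,"yaw":0},{"grip":0.5,"x":0,"y":0,"z":-0.4,"yaw":0},{"grip":0.5,"x":0,"y":0,"z":-0.5,"yaw":0},{"grip":0.5,"x":0,"y":0,"z":-0.5,"yaw":0},{"grip":0.5,"x":0,"y":0,"z":-0.3,"yaw":0},{"grip":0.5,"x":-0.3,"y":0.25,"z":0,"yaw":0},{"grip":0.5,"x":-0.5,"y":0.42,"z":0,"yaw":0},{"grip":0.5,"x":-0.5,"y":0.42,"z":0,"yaw":0},{"grip":0.5,"x":-0.5,"y":0.42,"z":0,"yaw":0},{"grip":0.5,"x":-0.5,"y":0.42,"z":0,"yaw":0},{"grip":0.5,"x":-0.5,"y":0.42,"z":0,"yaw":0},{"grip":0.5,"x":-0.5,"y":0.42,"z":0,"yaw":0},{"grip":0.5,"x":-0.39,"y":0.34,"z":0,"yaw":0},{"grip":0.5,"x":0,"y":0,"z":0,"yaw":0},{"grip":0.5,"x":0,"y":0,"z":0,"yaw":0}]'
python3 - <<'E'
from h import *
go(.602,.1935,.0255)
E
```

```text
clock: 12.05
ee_pos: [0.6006, 0.1936, 0.1099]
tool_rot: [-0.098, 0.995, -0.0, -0.0]
wrist_force: [0.3, -0.6, -2.1]
opening: 0.615
grip_force: 63.2
units x y z [-0.03 -0.01  1.69] az 101.2 q [ 0.13  0.29  1.67 -0.    1.19 -1.63]
```

```bash
python3 -m handwheel '[{"grip":0.5,"x":0,"y":0,"z":0.2,"yaw":0},{"grip":0.5,"x":0,"y":0,"z":0.4,"yaw":0},{"grip":0.5,"x":0,"y":0,"z":0.4,"yaw":0},{"grip":0.5,"x":0,"y":0,"z":0.3,"yaw":0},{"grip":0.5,"x":0,"y":0,"z":0.2,"yaw":0},{"grip":0.5,"x":0,"y":0,"z":0.1,"yaw":0},{"grip":0.5,"x":0,"y":0,"z":0.08,"yaw":0},{"grip":0.5,"x":0,"y":0,"z":0.03,"yaw":0},{"grip":0.5,"x":0,"y":0,"z":0.02,"yaw":0},{"grip":0.5,"x":0,"y":0,"z":0.02,"yaw":0},{"grip":0.5,"x":0,"y":0,"z":0,"yaw":0}]'
```

```text
clock: 13.15
ee_pos: [0.6012, 0.1936, 0.0225]
tool_rot: [-0.097, 0.995, 0.0, 0.0]
wrist_force: [-0.5, 0.5, -2.0]
opening: 0.616
grip_force: 63.3
```

```bash
python3 -m handwheel '[{"grip":0.5,"x":0,"y":0,"z":0.02,"yaw":0},{"grip":0.5,"x":0,"y":0,"z":0.015,"yaw":0},{"grip":0.5,"x":0,"y":0,"z":0,"yaw":0}]'
```

```text
clock: 13.45
ee_pos: [0.602, 0.1938, 0.0224]
tool_rot: [-0.097, 0.995, 0.0, 0.001]
wrist_force: [-2.1, 0.2, 7.1]
opening: 0.616
grip_force: 65.0
```

```bash
python3 -m handwheel '[{"grip":0.75,"x":0,"y":0,"z":0,"yaw":0},{"grip":0.85,"x":0,"y":0,"z":0,"yaw":0},{"grip":1,"x":0,"y":0,"z":0,"yaw":0},{"grip":1,"x":0,"y":0,"z":0,"yaw":0},{"grip":1,"x":0,"y":0,"z":-0.2,"yaw":0},{"grip":1,"x":0,"y":0,"z":-0.6,"yaw":0},{"grip":1,"x":0,"y":0,"z":-0.7,"yaw":0},{"grip":1,"x":0,"y":0,"z":-0.7,"yaw":0},{"grip":1,"x":0,"y":0,"z":-0.7,"yaw":0},{"grip":1,"x":0.52,"y":0.27,"z":0,"yaw":0},{"grip":1,"x":0.52,"y":0.27,"z":0,"yaw":0},{"grip":1,"x":0.52,"y":0.27,"z":0,"yaw":0},{"grip":1,"x":0.52,"y":0.27,"z":0,"yaw":0},{"grip":1,"x":0.52,"y":0.27,"z":0,"yaw":0},{"grip":1,"x":0.52,"y":0.27,"z":0,"yaw":0},{"grip":1,"x":0.52,"y":0.27,"z":0,"yaw":0},{"grip":1,"x":0.52,"y":0.27,"z":0,"yaw":0},{"grip":1,"x":0,"y":0,"z":0,"yaw":0},{"grip":1,"x":0,"y":0,"z":0,"yaw":0}]'
python3 - <<'E'
from h import *
c=cam("wrist");save(c,"w5.png",s=1);go(.377,.260,.045)
E
```

```text
clock: 15.35
ee_pos: [0.376, 0.2595, 0.1661]
tool_rot: [-0.098, 0.995, 0.0, 0.001]
wrist_force: [0.2, -0.1, 0.1]
opening: 0.998
grip_force: 0.0
units x y z [-0.01  0.01  2.42] az 101.1 q [ 0.35 -0.2   2.06 -0.    1.28 -1.41]
```

View pics/w5.png

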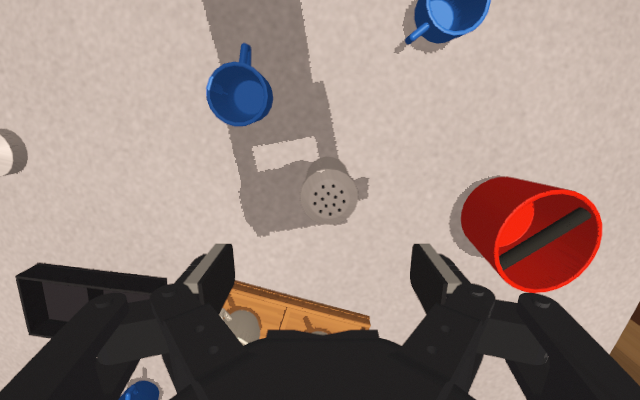

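Shaker lid at (329,198), with the blue cup and the red knock box clear of the fingers.

```bash
python3 - <<'E'
from h import *
c=cam("wrist");P=onz(c,[(329,198)],.096)[0];print(np.round(P,4),c["K"][:2,2]);go(P[0],P[1],.042)
E
```

```text
[0.3794 0.2658 0.096 ] [322.10209482 196.32640305]
units x y z [-0.07  0.12  2.48] az 101.1 q [ 0.35 -0.2   2.06 -0.    1.28 -1.41]
```

```bash
python3 -m handwheel '[{"grip":1,"x":-0.06,"y":0.1,"z":0.3,"yaw":0},{"grip":1,"x":0,"y":0,"z":0.5,"yaw":0},{"grip":1,"x":0,"y":0,"z":0.5,"yaw":0},{"grip":1,"x":0,"y":0,"z":0.5,"yaw":0},{"grip":1,"x":0,"y":0,"z":0.4,"yaw":0},{"grip":1,"x":0,"y":0,"z":0.3,"yaw":0},{"grip":1,"x":0,"y":0,"z":0.1,"yaw":0},{"grip":0.4,"x":0,"y":0,"z":0,"yaw":0},{"grip":0.4,"x":0,"y":0,"z":0,"yaw":0},{"grip":0.4,"x":0,"y":0,"z":0,"yaw":0},{"grip":0.4,"x":0,"y":0,"z":0,"yaw":0},{"grip":0.4,"x":0,"y":0,"z":0,"yaw":0}]'
python3 - <<'E'
from h import *
go(.602,.0425,.165)
E
```

```text
clock: 16.65
ee_pos: [0.3793, 0.2653, 0.037]
tool_rot: [-0.097, 0.995, 0.0, 0.002]
wrist_force: [-1.2, -0.0, 5.7]
opening: 0.592
grip_force: 62.3
units x y z [-3.52 -5.23 -2.55] az 101.2 q [ 0.36  0.01  2.13 -0.    0.99 -1.4 ]
```

```bash
python3 -m handwheel '[{"grip":0.4,"x":0,"y":0,"z":-0.2,"yaw":0},{"grip":0.4,"x":0,"y":0,"z":-0.5,"yaw":0},{"grip":0.4,"x":0,"y":0,"z":-0.6,"yaw":0},{"grip":0.4,"x":0,"y":0,"z":-0.6,"yaw":0},{"grip":0.4,"x":0,"y":0,"z":-0.4,"yaw":0},{"grip":0.4,"x":-0.2,"y":-0.33,"z":-0.2,"yaw":0},{"grip":0.4,"x":-0.38,"y":-0.56,"z":0,"yaw":0},{"grip":0.4,"x":-0.4,"y":-0.58,"z":0,"yaw":0},{"grip":0.4,"x":-0.4,"y":-0.58,"z":0,"yaw":0},{"grip":0.4,"x":-0.4,"y":-0.58,"z":0,"yaw":0},{"grip":0.4,"x":-0.4,"y":-0.58,"z":0,"yaw":0},{"grip":0.4,"x":-0.4,"y":-0.58,"z":0,"yaw":0},{"grip":0.4,"x":-0.4,"y":-0.58,"z":0,"yaw":0},{"grip":0.4,"x":-0.34,"y":-0.53,"z":0,"yaw":0},{"grip":0.4,"x":-0.2,"y":-0.33,"z":0,"yaw":0},{"grip":0.4,"x":0,"y":0,"z":0,"yaw":0},{"grip":0.4,"x":0,"y":0,"z":0,"yaw":0}]'
python3 - <<'E'
from h import *
c=cam("wrist");save(c,"w6.png",s=1);go(.602,.0425,.041)
E
```

```text
clock: 18.35
ee_pos: [0.6005, 0.0424, 0.1602]
tool_rot: [-0.097, 0.995, 0.0, -0.001]
wrist_force: [-0.2, -0.0, -2.9]
opening: 0.585
grip_force: 63.0
units x y z [-0.04 -0.01  2.38] az 101.2 q [-0.12  0.17  1.71  0.    1.26 -1.88]
```

View pics/w6.png

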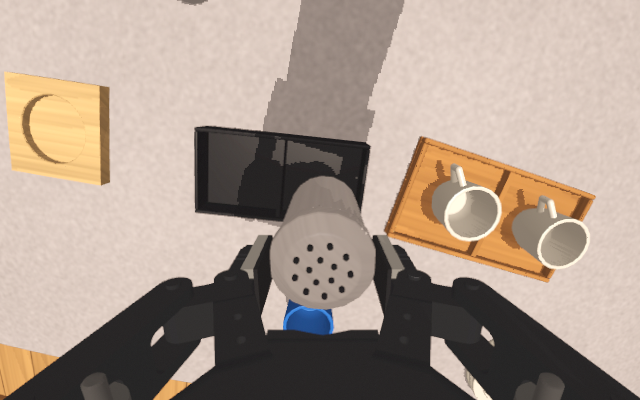

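Both cups stand upright in their bays, and the shaker is held over the caddy's left bay. The caddy's top near corners are at (196,127) and (369,145), and its far corner is at (195,213). The stand's corners are at (5,72), (109,87), (103,184) and (11,171).

```bash
python3 - <<'E'
from h import *
c=cam("wrist");P=onz(c,[(196,127),(369,145),(195,213)],.036)[:,:2]
a,b,d=P;u=(b-a);print("len",np.linalg.norm(u),np.linalg.norm(d-a));u/=np.linalg.norm(u);v=np.array([u[1],-u[0]]);o=(a+b)/2+v*.046
print("az",np.degrees(np.arctan2(u[1],u[0])),o,"bays",o+u*.044,o-u*.044)
q=onz(c,[(5,72),(109,87),(103,184),(11,171)],.016);print(np.round(q[:,:2],3).tolist(),q.mean(0))
r=onz(c,[(22,128),(85,128),(54,94),(54,163)],.016);print("recess",np.round(r[:,:2],3).tolist())
go(*(o+u*.044),.042)
E
```

```text
len 0.1751296984847404 0.09185991229418254
az 95.14321238243619 [ 0.60909829 -0.00103665] bays [0.60515389 0.0427862 ] [ 0.6130427  -0.04485949]
[[0.553, -0.316], [0.549, -0.197], [0.657, -0.202], [0.663, -0.316]] [ 0.60560584 -0.25787307  0.016     ]
recess [[0.61, -0.298], [0.597, -0.223], [0.567, -0.259], [0.644, -0.261]]
units x y z [-0.1  -0.03  2.37] az 101.2 q [-0.12  0.17  1.71  0.    1.26 -1.88]
```

```bash
python3 -m handwheel '[{"grip":0.4,"x":-0.08,"y":-0.02,"z":0.2,"yaw":0},{"grip":0.4,"x":0,"y":0,"z":0.5,"yaw":0},{"grip":0.4,"x":0,"y":0,"z":0.5,"yaw":0},{"grip":0.4,"x":0,"y":0,"z":0.5,"yaw":0},{"grip":0.4,"x":0,"y":0,"z":0.3,"yaw":0},{"grip":0.4,"x":0,"y":0,"z":0.2,"yaw":0},{"grip":0.4,"x":0,"y":0,"z":0.1,"yaw":0},{"grip":0.4,"x":0,"y":0,"z":0.03,"yaw":0},{"grip":0.4,"x":0,"y":0,"z":0.03,"yaw":0},{"grip":0.4,"x":0,"y":0,"z":0.02,"yaw":0},{"grip":0.4,"x":0,"y":0,"z":0,"yaw":0}]'
```

```text
clock: 19.55
ee_pos: [0.6056, 0.042, 0.0419]
tool_rot: [-0.097, 0.995, -0.0, 0.001]
wrist_force: [-0.9, -1.1, -1.7]
opening: 0.585
grip_force: 63.0
```

```bash
python3 -m handwheel '[{"grip":0.4,"x":0,"y":0,"z":0.02,"yaw":0},{"grip":0.4,"x":0,"y":0,"z":0.015,"yaw":0},{"grip":0.4,"x":0,"y":0,"z":0,"yaw":0}]'
```

```text
clock: 19.85
ee_pos: [0.6063, 0.0421, 0.0411]
tool_rot: [-0.097, 0.995, -0.0, 0.001]
wrist_force: [-2.1, 0.8, 5.1]
opening: 0.589
grip_force: 63.6
```

```bash
python3 -m handwheel '[{"grip":0.75,"x":0,"y":0,"z":0,"yaw":0},{"grip":0.9,"x":0,"y":0,"z":0,"yaw":0},{"grip":0.9,"x":0,"y":0,"z":0,"yaw":0},{"grip":0.9,"x":0,"y":0,"z":-0.3,"yaw":0},{"grip":1,"x":0,"y":0,"z":-0.7,"yaw":0},{"grip":1,"x":0,"y":0,"z":-0.7,"yaw":0},{"grip":1,"x":0,"y":0,"z":-0.7,"yaw":0},{"grip":1,"x":0,"y":0,"z":-0.4,"yaw":1},{"grip":1,"x":0,"y":0,"z":0,"yaw":1},{"grip":1,"x":0,"y":0,"z":0,"yaw":1},{"grip":1,"x":0,"y":0,"z":0,"yaw":1},{"grip":1,"x":0,"y":0,"z":0,"yaw":1},{"grip":1,"x":0,"y":0,"z":0,"yaw":1},{"grip":1,"x":0,"y":0,"z":0,"yaw":1},{"grip":1,"x":0,"y":0,"z":0,"yaw":1},{"grip":1,"x":0,"y":0,"z":0,"yaw":1},{"grip":1,"x":0,"y":0,"z":0,"yaw":1},{"grip":1,"x":0,"y":0,"z":0,"yaw":1},{"grip":1,"x":0,"y":0,"z":0,"yaw":1},{"grip":1,"x":0,"y":0,"z":0,"yaw":0}]'
python3 - <<'E'
from h import *
go(.383,-.273,.165)
E
```

```text
clock: 21.85
ee_pos: [0.6054, 0.042, 0.1807]
tool_rot: [0.413, 0.911, 0.0, 0.001]
wrist_force: [-0.1, -0.3, -0.5]
opening: 1.001
grip_force: 0.0
units x y z [-1.82 -7.49  0.31] az 41.2 q [-0.12  0.16  1.68 -0.    1.3  -0.84]
```

```bash
python3 -m handwheel '[{"grip":1,"x":-0.18,"y":-0.75,"z":0,"yaw":0},{"grip":1,"x":-0.18,"y":-0.75,"z":0,"yaw":0},{"grip":1,"x":-0.18,"y":-0.75,"z":0,"yaw":0},{"grip":1,"x":-0.18,"y":-0.75,"z":0,"yaw":0},{"grip":1,"x":-0.18,"y":-0.75,"z":0,"yaw":0},{"grip":1,"x":-0.18,"y":-0.75,"z":0,"yaw":0},{"grip":1,"x":-0.18,"y":-0.75,"z":0,"yaw":0},{"grip":1,"x":-0.18,"y":-0.75,"z":0,"yaw":0},{"grip":1,"x":-0.19,"y":-0.75,"z":0,"yaw":0},{"grip":1,"x":-0.19,"y":-0.74,"z":0.2,"yaw":0},{"grip":1,"x":0,"y":0,"z":0,"yaw":0},{"grip":1,"x":0,"y":0,"z":0,"yaw":0}]'
python3 - <<'E'
from h import *
go(.383,-.273,.037);c=cam("wrist");save(c,"w7.png",s=1)
print(proj(c,[(.383,-.273,.096)]))
E
```

```text
clock: 23.05
ee_pos: [0.3827, -0.2734, 0.17]
tool_rot: [0.414, 0.91, 0.0, 0.0]
wrist_force: [-0.4, -0.2, -0.6]
opening: 0.996
grip_force: 0.0
units x y z [0.   0.01 2.66] az 41.1 q [-0.86 -0.17  2.03  0.    1.28 -1.58] 
[[322.10324503 192.42494265]]
```

View pics/w7.png

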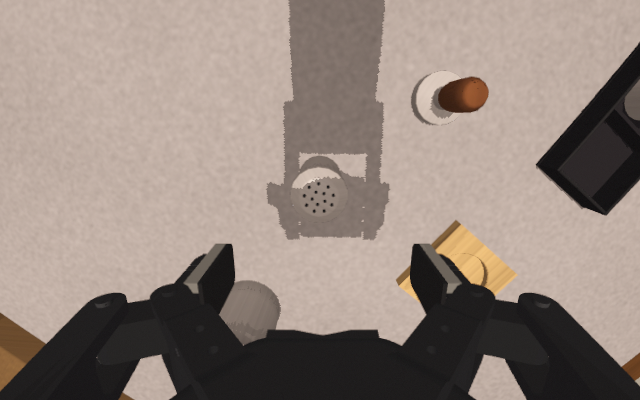

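The lid is at (319,195), within 3 px of the prediction. The jug at (250,310) and the stand are clear of the fingers, so I descend.

```bash
python3 -m handwheel '[{"grip":1,"x":-0.04,"y":-0.04,"z":0.3,"yaw":0},{"grip":1,"x":0,"y":0,"z":0.5,"yaw":0},{"grip":1,"x":0,"y":0,"z":0.5,"yaw":0},{"grip":1,"x":0,"y":0,"z":0.5,"yaw":0},{"grip":1,"x":0,"y":0,"z":0.4,"yaw":0},{"grip":1,"x":0,"y":0,"z":0.3,"yaw":0},{"grip":1,"x":0,"y":0,"z":0.15,"yaw":0},{"grip":0.4,"x":0,"y":0,"z":0,"yaw":0},{"grip":0.4,"x":0,"y":0,"z":0,"yaw":0},{"grip":0.4,"x":0,"y":0,"z":0,"yaw":0},{"grip":0.4,"x":0,"y":0,"z":0,"yaw":0},{"grip":0.4,"x":0,"y":0,"z":0,"yaw":0}]'
python3 - <<'E'
from h import *
go(.612,-.046,.165)
E
```

```text
clock: 24.3
ee_pos: [0.384, -0.2768, 0.0388]
tool_rot: [0.414, 0.91, -0.0, 0.001]
wrist_force: [-0.6, 1.0, 5.5]
opening: 0.586
grip_force: 62.6
units x y z [ 0.47  6.47 -2.52] az 41.1 q [-0.87  0.04  2.1   0.    1.   -1.58]
```

```bash
python3 -m handwheel '[{"grip":0.4,"x":0,"y":0,"z":-0.2,"yaw":0},{"grip":0.4,"x":0,"y":0,"z":-0.5,"yaw":0},{"grip":0.4,"x":0,"y":0,"z":-0.6,"yaw":0},{"grip":0.4,"x":0,"y":0,"z":-0.6,"yaw":0},{"grip":0.4,"x":0,"y":0,"z":-0.6,"yaw":0},{"grip":0.4,"x":0.04,"y":0.3,"z":0,"yaw":0},{"grip":0.4,"x":0.04,"y":0.55,"z":0,"yaw":0},{"grip":0.4,"x":0.04,"y":0.67,"z":0,"yaw":0},{"grip":0.4,"x":0.05,"y":0.7,"z":0,"yaw":0},{"grip":0.4,"x":0.05,"y":0.7,"z":0,"yaw":0},{"grip":0.4,"x":0.05,"y":0.7,"z":0,"yaw":0},{"grip":0.4,"x":0.05,"y":0.7,"z":0,"yaw":0},{"grip":0.4,"x":0.05,"y":0.7,"z":0,"yaw":0},{"grip":0.4,"x":0.05,"y":0.65,"z":0,"yaw":0},{"grip":0.4,"x":0.05,"y":0.5,"z":0,"yaw":0},{"grip":0.4,"x":0,"y":0.3,"z":0,"yaw":0},{"grip":0.4,"x":0,"y":0,"z":0,"yaw":0},{"grip":0.4,"x":0,"y":0,"z":0,"yaw":0}]'
python3 - <<'E'
from h import *
go(.612,-.046,.045);c=cam("wrist");save(c,"w8.png",s=1)
E
```

```text
clock: 26.1
ee_pos: [0.6104, -0.0456, 0.1619]
tool_rot: [0.414, 0.91, -0.0, -0.0]
wrist_force: [-0.8, 0.3, -1.8]
opening: 0.585
grip_force: 63.2
units x y z [-0.03  0.02  2.34] az 41.1 q [-0.26  0.19  1.68 -0.    1.27 -0.98]
```

View pics/w8.png

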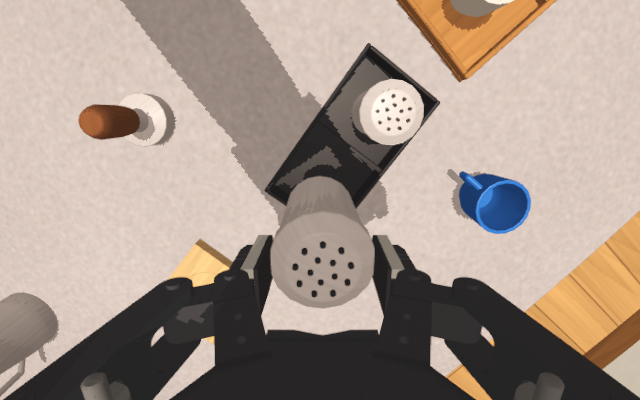

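The first shaker stands upright in the left bay at (392,112), and the second is over the right bay. I lower it.

```bash
python3 -m handwheel '[{"grip":0.4,"x":-0.02,"y":0,"z":0.2,"yaw":0},{"grip":0.4,"x":0,"y":0,"z":0.5,"yaw":0},{"grip":0.4,"x":0,"y":0,"z":0.5,"yaw":0},{"grip":0.4,"x":0,"y":0,"z":0.5,"yaw":0},{"grip":0.4,"x":0,"y":0,"z":0.3,"yaw":0},{"grip":0.4,"x":0,"y":0,"z":0.2,"yaw":0},{"grip":0.4,"x":0,"y":0,"z":0.1,"yaw":0},{"grip":0.4,"x":0,"y":0,"z":0.03,"yaw":0},{"grip":0.4,"x":0,"y":0,"z":0.03,"yaw":0},{"grip":0.4,"x":0,"y":0,"z":0.02,"yaw":0},{"grip":0.4,"x":0,"y":0,"z":0,"yaw":0}]'
```

```text
clock: 27.25
ee_pos: [0.6121, -0.046, 0.0437]
tool_rot: [0.413, 0.911, 0.0, 0.001]
wrist_force: [-0.3, 0.6, -2.2]
opening: 0.581
grip_force: 63.2
```

```bash
python3 -m handwheel '[{"grip":0.4,"x":0,"y":0,"z":0.02,"yaw":0},{"grip":0.4,"x":0,"y":0,"z":0.02,"yaw":0},{"grip":0.4,"x":0,"y":0,"z":0,"yaw":0}]'
```

```text
clock: 27.55
ee_pos: [0.6127, -0.0465, 0.0429]
tool_rot: [0.413, 0.911, -0.0, 0.001]
wrist_force: [-3.2, -1.1, 5.3]
opening: 0.584
grip_force: 64.0
```

```bash
python3 -m handwheel '[{"grip":0.75,"x":0,"y":0,"z":0,"yaw":0},{"grip":0.9,"x":0,"y":0,"z":0,"yaw":0},{"grip":0.9,"x":0,"y":0,"z":0,"yaw":0},{"grip":0.9,"x":0,"y":0,"z":-0.3,"yaw":0},{"grip":1,"x":0,"y":0,"z":-0.7,"yaw":0},{"grip":1,"x":0,"y":0,"z":-0.7,"yaw":0},{"grip":1,"x":0,"y":0,"z":-0.7,"yaw":0},{"grip":1,"x":0,"y":0,"z":-0.4,"yaw":0},{"grip":1,"x":0.22,"y":-0.65,"z":0,"yaw":0},{"grip":1,"x":0.22,"y":-0.65,"z":0,"yaw":0},{"grip":1,"x":0.22,"y":-0.65,"z":0,"yaw":0},{"grip":1,"x":0.22,"y":-0.65,"z":0,"yaw":0},{"grip":1,"x":0.23,"y":-0.65,"z":0,"yaw":0},{"grip":1,"x":0.23,"y":-0.65,"z":0,"yaw":0},{"grip":1,"x":0,"y":0,"z":0.2,"yaw":0},{"grip":1,"x":0,"y":0,"z":0,"yaw":0}]'
python3 - <<'E'
from h import *
go(.422,-.124,.05);c=cam("wrist");save(c,"w9.png",s=1)
print(proj(c,[(.422,-.124,.095)]))
im=c["image"];hsv=cv2.cvtColor(im,cv2.COLOR_RGB2HSV)
E
```

```text
clock: 29.15
ee_pos: [0.4202, -0.1236, 0.1708]
tool_rot: [0.414, 0.91, 0.0, -0.0]
wrist_force: [-0.3, 0.6, -0.7]
opening: 1.002
grip_force: 0.0
units x y z [-0.03  0.02  2.42] az 41.1 q [-0.55 -0.26  2.1   0.    1.3  -1.26] 
[[322.80774038 193.61207676]]
```

View pics/w9.png

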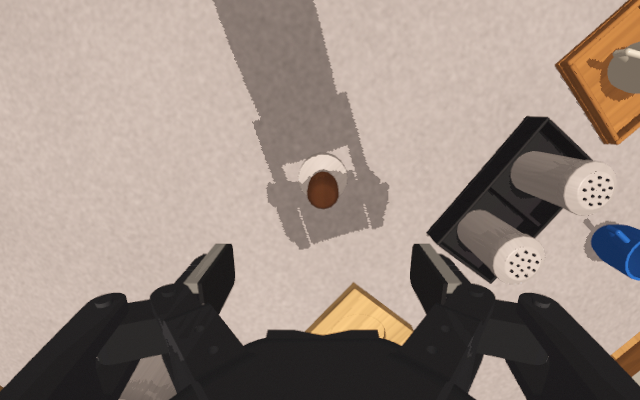

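The tamper top is at (322,192), as predicted, and both shakers stand in the caddy bays. I descend on the tamper handle.

```bash
python3 -m handwheel '[{"grip":1,"x":-0.02,"y":0.01,"z":0.3,"yaw":0},{"grip":1,"x":0,"y":0,"z":0.5,"yaw":0},{"grip":1,"x":0,"y":0,"z":0.5,"yaw":0},{"grip":1,"x":0,"y":0,"z":0.5,"yaw":0},{"grip":1,"x":0,"y":0,"z":0.4,"yaw":0},{"grip":1,"x":0,"y":0,"z":0.22,"yaw":0},{"grip":0.1,"x":0,"y":0,"z":0,"yaw":0},{"grip":0.1,"x":0,"y":0,"z":0,"yaw":0},{"grip":0.1,"x":0,"y":0,"z":0,"yaw":0},{"grip":0.1,"x":0,"y":0,"z":0,"yaw":0},{"grip":0.1,"x":0,"y":0,"z":0,"yaw":0},{"grip":0.1,"x":0,"y":0,"z":0,"yaw":0},{"grip":0.1,"x":0,"y":0,"z":0,"yaw":0},{"grip":0.1,"x":0,"y":0,"z":0,"yaw":0}]'
python3 - <<'E'
from h import *
go(.604,-.258,.1)
E
```

```text
clock: 30.6
ee_pos: [0.4223, -0.125, 0.0513]
tool_rot: [0.413, 0.911, -0.001, 0.001]
wrist_force: [-1.9, -1.6, 5.9]
opening: 0.238
grip_force: 53.7
units x y z [-4.4   0.99 -0.97] az 41.2 q [-0.55 -0.07  2.18 -0.    1.03 -1.26]
```

The opening of 0.238 (about 20 mm) is narrower than the 30 mm handle. I look before lifting.

```bash
python3 - <<'E'
from h import *
s=manip.state();print(s["opening"],s["grip_force"],s["wrist_torque"],s["wrist_force"])
a=cam("wrist");b=cam("side");p=proj(b,[(.422,-.125,.06)])[0];print(p)
u,v=int(p[0]),int(p[1]);im=b["image"][v-50:v+50,u-80:u+80]
cv2.imwrite("pics/m10.png",np.vstack([cv2.resize(a["image"][100:400,80:560],(480,300)),cv2.resize(im,(480,300),interpolation=cv2.INTER_CUBIC)])[:,:,::-1])
E
```

```text
0.23802408500781316 53.70036310516298 [-0.24352146  0.49642181  0.02787231] [-1.86503762 -1.62817453  5.89756765]
[299.05184722 216.83433628]
```

View pics/m10.png

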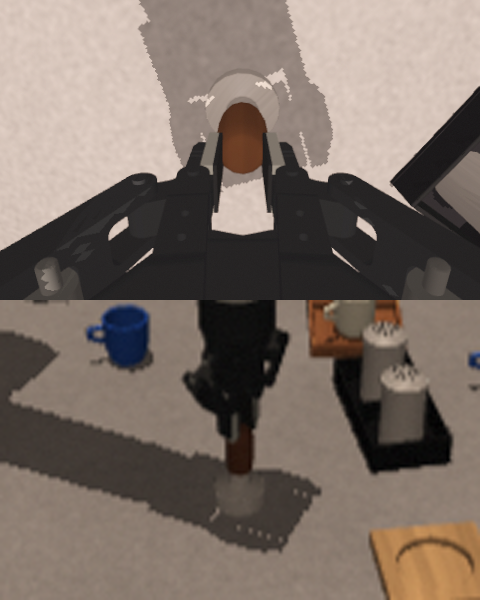

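```bash
python3 - <<'E'
from h import *
s=manip.state();c=cam("wrist");M=R.from_quat(s["tool_rot"]).as_matrix();p=np.array(s["ee_pos"])
for k in(-.044,-.019,0): print(k,np.round(proj(c,p+M@[0,0,k])[0]-[80,100]))
im=c["image"].astype(int);m=((im[...,0]>1.6*im[...,2])&(im[...,0]>45)).astype(np.uint8);n,l,st,ce=cv2.connectedComponentsWithStats(m[100:,240:400])
print([(x.tolist()) for x in st[1:] if x[4]>100])
b=(im.min(2)>150);
E
```

```text
-0.044 [241. 154.]
-0.019 [241. 134.]
0 [241. 122.]
[[58, 102, 49, 72, 2688]]
```

The on-screen pads sit higher on the handle than I thought, near its rounded top. I open, go 17 mm lower (the body still clears the 95 mm top) and grip again.

```bash
python3 -m handwheel '[{"grip":0.5,"x":0,"y":0,"z":0,"yaw":0},{"grip":0.7,"x":0,"y":0,"z":0,"yaw":0},{"grip":0.7,"x":0,"y":0,"z":0,"yaw":0},{"grip":0.7,"x":0,"y":0,"z":0.1,"yaw":0},{"grip":0.7,"x":0,"y":0,"z":0.12,"yaw":0},{"grip":0.7,"x":0,"y":0,"z":0.12,"yaw":0},{"grip":0.1,"x":0,"y":0,"z":0,"yaw":0},{"grip":0.1,"x":0,"y":0,"z":0,"yaw":0},{"grip":0.1,"x":0,"y":0,"z":0,"yaw":0},{"grip":0.1,"x":0,"y":0,"z":0,"yaw":0},{"grip":0.1,"x":0,"y":0,"z":0,"yaw":0},{"grip":0.1,"x":0,"y":0,"z":0,"yaw":0}]'
```

```text
clock: 31.95
ee_pos: [0.4219, -0.1243, 0.0332]
tool_rot: [0.414, 0.91, -0.0, 0.0]
wrist_force: [0.4, -0.5, -0.5]
opening: 0.321
grip_force: 59.5
```

```bash
python3 -m handwheel '[{"grip":0.1,"x":0,"y":0,"z":-0.2,"yaw":0},{"grip":0.1,"x":0,"y":0,"z":-0.4,"yaw":0},{"grip":0.1,"x":0,"y":0,"z":-0.5,"yaw":0},{"grip":0.1,"x":0,"y":0,"z":-0.4,"yaw":0},{"grip":0.1,"x":-0.3,"y":0.06,"z":0,"yaw":0},{"grip":0.1,"x":-0.5,"y":0.11,"z":0,"yaw":0},{"grip":0.1,"x":-0.6,"y":0.13,"z":0,"yaw":0},{"grip":0.1,"x":-0.6,"y":0.14,"z":0,"yaw":0},{"grip":0.1,"x":-0.6,"y":0.14,"z":0,"yaw":0},{"grip":0.1,"x":-0.6,"y":0.14,"z":0,"yaw":0},{"grip":0.1,"x":-0.6,"y":0.13,"z":0,"yaw":0},{"grip":0.1,"x":-0.4,"y":0.09,"z":0,"yaw":0},{"grip":0.1,"x":-0.21,"y":0.04,"z":0,"yaw":0},{"grip":0.1,"x":0,"y":0,"z":0,"yaw":0},{"grip":0.1,"x":0,"y":0,"z":0,"yaw":0}]'
python3 - <<'E'
from h import *
go(.604,-.258,.04);c=cam("wrist");save(c,"w11.png",s=1)
E
```

```text
clock: 33.45
ee_pos: [0.6029, -0.2573, 0.1077]
tool_rot: [0.413, 0.911, 0.0, -0.001]
wrist_force: [-0.5, 0.1, -3.5]
opening: 0.322
grip_force: 59.7
units x y z [-0.03  0.01  1.35] az 41.2 q [-0.58  0.34  1.6   0.    1.2  -1.29]
```

View pics/w11.png

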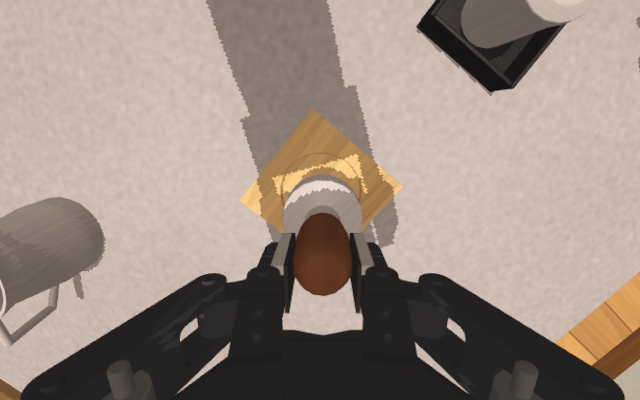

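The tamper is held upright over the stand. The stand's corners are at (314,110), (402,186) and (241,200), and the recess's near arc is at about (320,153).

```bash
python3 - <<'E'
from h import *
c=cam("wrist");P=onz(c,[(314,110),(402,186),(241,200),(321,153)],.016)[:,:2];print(np.round(P,3).tolist(),np.linalg.norm(P[1]-P[0]),np.linalg.norm(P[2]-P[0]))
o=(P[1]+P[2])/2;print("centre",o);e=P[3]-o;print("recess r",np.linalg.norm(e));go(o[0],o[1],.0395)
B=onz(c,[(322,214)],.095)[0];print(B)
E
```

```text
[[0.551, -0.209], [0.659, -0.206], [0.553, -0.317], [0.581, -0.233]] 0.10713649211962716 0.10821193452248963
centre [ 0.60569194 -0.2614424 ]
recess r 0.03772344472866051
units x y z [-0.1  -0.01  1.37] az 41.2 q [-0.58  0.34  1.6   0.    1.2  -1.29] 
[ 0.60220382 -0.25592376  0.095     ]
```

```bash
python3 -m handwheel '[{"grip":0.1,"x":-0.07,"y":0,"z":0.2,"yaw":0},{"grip":0.1,"x":0,"y":0,"z":0.4,"yaw":0},{"grip":0.1,"x":0,"y":0,"z":0.3,"yaw":0},{"grip":0.1,"x":0,"y":0,"z":0.2,"yaw":0},{"grip":0.1,"x":0,"y":0,"z":0.1,"yaw":0},{"grip":0.1,"x":0,"y":0,"z":0.06,"yaw":0},{"grip":0.1,"x":0,"y":0,"z":0.04,"yaw":0},{"grip":0.1,"x":0,"y":0,"z":0.03,"yaw":0},{"grip":0.1,"x":0,"y":0,"z":0,"yaw":0},{"grip":0.1,"x":0,"y":0,"z":0,"yaw":0}]'
```

```text
clock: 34.55
ee_pos: [0.6063, -0.2608, 0.0421]
tool_rot: [0.414, 0.91, -0.0, 0.0]
wrist_force: [0.6, -0.3, -4.0]
opening: 0.323
grip_force: 59.7
```

```bash
python3 -m handwheel '[{"grip":0.1,"x":0,"y":0,"z":0.03,"yaw":0},{"grip":0.1,"x":0,"y":0,"z":0.02,"yaw":0},{"grip":0.1,"x":0,"y":0,"z":0.015,"yaw":0},{"grip":0.1,"x":0,"y":0,"z":0,"yaw":0}]'
```

```text
clock: 34.95
ee_pos: [0.6064, -0.2609, 0.0393]
tool_rot: [0.413, 0.911, -0.0, 0.0]
wrist_force: [-1.1, 1.0, 3.1]
opening: 0.324
grip_force: 60.3
```

```bash
python3 -m handwheel '[{"grip":0.5,"x":0,"y":0,"z":0,"yaw":0},{"grip":0.7,"x":0,"y":0,"z":0,"yaw":0},{"grip":0.9,"x":0,"y":0,"z":0,"yaw":0},{"grip":0.9,"x":0,"y":0,"z":-0.2,"yaw":0},{"grip":1,"x":0,"y":0,"z":-0.6,"yaw":0},{"grip":1,"x":0,"y":0,"z":-0.7,"yaw":0},{"grip":1,"x":0,"y":0,"z":-0.7,"yaw":0},{"grip":1,"x":0,"y":0,"z":-0.7,"yaw":0},{"grip":1,"x":0,"y":-0.6,"z":-0.3,"yaw":0},{"grip":1,"x":0,"y":-0.7,"z":-0.3,"yaw":0},{"grip":1,"x":0,"y":-0.7,"z":-0.3,"yaw":0},{"grip":1,"x":0,"y":-0.7,"z":0,"yaw":0},{"grip":1,"x":0,"y":-0.7,"z":0,"yaw":0},{"grip":1,"x":0,"y":-0.6,"z":0,"yaw":0},{"grip":1,"x":0,"y":0,"z":0,"yaw":0},{"grip":1,"x":0,"y":0,"z":0,"yaw":0}]'
python3 - <<'E'
from h import *
a=cam("side");b=cam("top")
cv2.imwrite("pics/m12.png",np.vstack([cv2.resize(a["image"][110:290,240:500],(430,298),interpolation=cv2.INTER_CUBIC),cv2.resize(b["image"][115:275,200:440],(430,287),interpolation=cv2.INTER_CUBIC)])[:,:,::-1])
E
```

```text
clock: 36.55
ee_pos: [0.4553, -0.3926, 0.2291]
tool_rot: [0.414, 0.91, -0.0, 0.001]
wrist_force: [0.9, -0.7, 0.2]
opening: 1.0
grip_force: 0.0
```

View pics/m12.png

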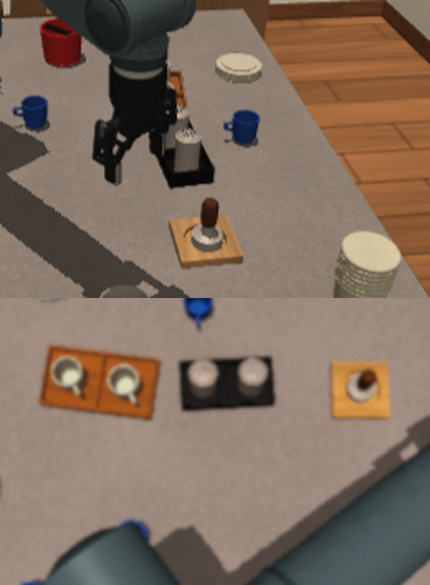

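The side and top views show a cup upright in each tray bay, a shaker upright in each caddy bay, and the tamper standing in the recess. The arm is clear and holding nothing, so I hand in the job.

```bash
python3 -c "
from plant import ticket
print(ticket.close_job())"
```

```text
the job is handed in; nothing more can be done
None
```

The job is handed in: both cups are in the tray, both shakers in the caddy and the tamper in its stand, all upright and released at about 37 s, with the jug and knock box left alone; no verdict came back.

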